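# Extend the tray hook to its second stop and hold it

### The arm

A 6-joint arm with a two-finger parallel gripper is mounted at the origin on the work surface. World frame = base frame: x ahead of the robot, y to its left, z up, the work surface at z = 0. Lengths are in m, angles in rad, forces in N, time in s.
With the tool pointing down it reaches from about 0.3 to 0.775 m from the base axis. Payload 14.6 kg.
Tool frame: the origin (TCP) lies midway between the tips of the shut fingers; the grasp point (between the pads) lies 19 mm behind it (ctrl.tcp_to_grasp is the distance from the TCP to the grasp point, in m); x points along the fingers, y is the direction in which the jaws open and shut, and the axes are right-handed (so a half turn about x gives the same grasp; the last joint's range is limited). The gripper opens to 94 mm and grips with 3 to 60 N. Pads are 16 mm wide; open, the fingers measure 119 mm over their backs; the gripper's body (75 mm by 177 mm) begins 78 mm behind the grasp point.
Start: joints at [-1.378, 0.3, 1.521, -0, 1.321, -0.067], TCP at [0.141, -0.532, 0.205] pointing down, gripper open.
Joint ranges: [-3.03, 3.03], [-0.79, 2.21], [0.23, 2.52], [-1.04, 4.18], [0, 3.07], [-2.55, 2.55]. Speed limits (rad/s): [2.22, 2.22, 2.57, 3.14, 3.14, 3.14].

### API

Orientations are given as [roll, pitch, yaw] about the fixed x, y, z axes, in that order (R = Rz(yaw) Ry(pitch) Rx(roll)).
In Python, from station import ctrl gives the robot as it stands.
- The arm moves only by the tool jog_arm, never from a script. Its argument "rows" is one flat list of numbers, 7 for each row, row after row: the shift along the world's x, y, z in m, then the turn, a rotation vector about the world's x, y, z in degrees, then the closure, from 0 (fully open) to 1 (shut). A call has 1 to 8 rows; each row shifts and turns the commanded pose from where the row before left it; what a row does not reach is not made up. A row lasts 1/12 s, in which the tool goes at most 41.7 mm and 7.16 degrees, less where a joint would pass 70% of its speed; a pose out of reach is approached as far as the arm can. A call with a gripper value outside its range is refused whole. The fingers move at their own pace and stop on an object; "squeeze" is the grip in N (left out, the last holds). Time passes only in rows, so rows that do not move let the fingers close. It gives the time, the measured TCP pose, the force and the opening at its end, in the units of the state.
- ctrl.get_obs(): the state, without advancing time (a new reading comes with each control period).
- ctrl.camera(name): name is "side" or "top"; returns (picture, depth): 480x640x3 uint8, red, green, blue; 480x640 float32, m along the optical axis (not along the pixel's ray), 0 where there is no reading.
- ctrl.camera_model(name): a dict with "K" (3x3 intrinsics, pixels), "extrinsics" (4x4, takes a point from camera to world coordinates). Camera axes: x right, y down, z forward; pixel columns grow to the right and rows downward; lengths in m; the calibration is good to about 2 mm. A picture is of the moment at which its call begins. camera_model takes no time and is no camera call.
- ctrl.hand_in(): hands the job in, once; it reports no verdict.
The state is a dict: "time_s": time; "qpos": joint angles; "joint_vel": joint speeds; "tau": joint torques, N m; "ee_pos": TCP position; "eef_rot": TCP orientation; "force": force on the tool from outside, world axes, zero at the start; "moment": the same for the moment, N m; "grip_width": finger opening in m.
Only numpy, scipy, OpenCV 4.12 (cv2) and the standard library are available. Lean on these libraries where they do the work, as an engineer would, in place of code of your own. Each camera call takes 0.05 s, during which the arm holds its last target.

### The job

The telescoping oven-tray hook is clamped in its cradle on the pastry counter. Press the red release button gently all the way in, then take the orange grip with a light squeeze (it is hollow and dents) and pull it straight out, past the click of the first stop, to the second stop where it goes no farther. Finish while still holding the grip there, fully extended against its return spring, without disturbing the bakery things around it.

Things in the scene. Friction and masses are not known exactly. Their poses are not given: they have to be found in the camera images.
- cradle: Fixed cradle with the tray hook's outer tube. Origin: on the counter below the red button; x = the pull direction (horizontal), z up. Base plate 250 x 110 x 12 mm, from 210 mm behind to 40 mm ahead of the origin. Aluminium tube, dia. 32 mm, along x, axis 90 mm above the counter; black rubber handle (dia. 38) at its rear, to 300 mm behind. Grey boss round the button, 34 x 30 mm, top at 112 mm.
- button_top (a point): Centre of the top of the red release button (round, dia. 22 mm), 122 mm above the counter when out; it stands 10 mm above the boss. Pressed straight down.
- release (a joint): Red release button: 0 = out (locked, as found), 0.008 m = fully in. Friction about 4 N, no spring: it stays where it is pushed. The hook is locked (gives only about 3 mm) until the button is at least 5 mm in. Push with less than 40 N.
- sleeve_mouth (a point): Centre of the mouth of the black collar (dia. 40 mm, 22 mm long) at the tube's end, where the rod comes out: 45 mm ahead of the cradle origin, 90 mm above the counter.
- grip (a point): Centre of the orange grip: hollow block 44 mm long (along the pull), 28 wide, 30 high; 90 mm above the counter, 84 mm ahead of the cradle origin when retracted. Axes as the cradle's. Steel flange, dia. 42 mm, from 22 to 28 mm ahead of the centre, then a thin hook to 100 mm ahead, 35 mm below. Take it from above across its width. Dents if a finger presses over 80 N; 20 to 40 N is ample.
- hook (a joint): Rod extension: 0 = retracted (as found); first stop about 0.075 m (a sprung click, up to 5 N more, simply pulled through; blue ring at the collar's mouth); second stop = hard end of travel, 0.150 m (green ring at the mouth). A return spring pulls back with 2 N at 0 rising to 5.5 N at 0.150 m: let go, it slides back.
- tin_a: Black tart tin, dia. 72, 26 mm high; leave alone. Origin under its centre.
- tin_b: Second black tart tin, as the first; leave alone.
- cutter: Steel ring cutter, dia. 72, 28 mm high; leave alone.
- bowl: Steel bowl, dia. 170, 75 mm high; leave alone.
- soap_pink: Red soap bottle, dia. 60, 150 mm high; leave alone.
- soap_yellow: Yellow soap bottle, dia. 54, 130 mm high; leave alone.
- spatula: Spatula lying flat, along its own x; leave alone.

How it is judged:
By the outcome, as a careful person would: the job done as asked, in the order asked, and still so for the second after the job is handed in, while the arm keeps its last pose, push and grip.
It also fails if it takes over 40 s, if anything falls off the work surface, if the arm or the gripper's body presses on something with over 40 N, if the wrist force passes 120 N, or if a joint passes its speed limit or range.

## Working session

There is one attempt and no reset: what is moved stays moved. The work goes in short steps, Python scripts to look and compute and a tool call to move; the robot and the scene stay as the last step left them, time stands still between calls to the robot, and variables do not carry over. Pictures are saved under pics/ and viewed, and the job is handed in when it is done.

Besides the shell and the picture viewer there is one more tool, called after ">>>" as name(argument=value, ...), one argument or row to a line, values as JSON. jog_arm: Moves the arm, as the interface text tells. Its arguments: {"type":"object","properties":{"rows":{"type":"array"},"squeeze":{"type":"number"}},"required":["rows"]}

```bash
ls; mkdir -p pics
python3 - <<'E'
from station import ctrl
import cv2,numpy as np
for n in("top","side"):
    p,d=ctrl.camera(n); cv2.imwrite(f"pics/{n}0.png",p[:,:,::-1]); np.savez(f"{n}0.npz",p=p,d=d)
    m=ctrl.camera_model(n); print(n,m)
print(ctrl.get_obs(), ctrl.tcp_to_grasp)
E
```

```text
pics
top {'K': array([[451.20667957,   0.        , 321.08384535],
       [  0.        , 451.20667957, 243.20266641],
       [  0.        ,   0.        ,   1.        ]]), 'extrinsics': array([[ 0.05432808, -0.97027559,  0.23582565,  0.30278278],
       [-0.99851365, -0.05382021,  0.00859485,  0.08541666],
       [ 0.00435281, -0.23594207, -0.97175737,  1.1223735 ],
       [ 0.        ,  0.        ,  0.        ,  1.        ]])}
side {'K': array([[582.5619975 ,   0.        , 328.59427387],
       [  0.        , 582.5619975 , 242.646038  ],
       [  0.        ,   0.        ,   1.        ]]), 'extrinsics': array([[-8.28737972e-01, -4.30246652e-01,  3.57884328e-01,
         9.00834390e-02],
       [-5.59636820e-01,  6.37063761e-01, -5.30053199e-01,
         7.21427255e-01],
       [ 5.84782717e-05, -6.39560460e-01, -7.68740798e-01,
         1.02923548e+00],
       [ 0.00000000e+00,  0.00000000e+00,  0.00000000e+00,
         1.00000000e+00]])}
{'time_s': 0.1, 'qpos': array([-1.37761308e+00,  3.00418035e-01,  1.52150499e+00, -3.38376773e-07,
        1.32065001e+00, -6.65842747e-02]), 'joint_vel': array([ 0.00122287, -0.00164482, -0.00250116, -0.00022845, -0.00011499,
        0.00072084]), 'tau': array([ 5.63814392e-04, -5.32645798e+01, -3.53283763e+01,  7.08843581e-02,
        2.35017983e-02, -6.86138515e-05]), 'ee_pos': array([ 0.14123446, -0.53133264,  0.20494761]), 'eef_rot': array([-1.63704628,  1.56981595,  1.76431398]), 'force': array([-0.49513094,  0.7395615 ,  0.15770418]), 'moment': array([-0.04920771, -0.01282859,  0.00860151]), 'grip_width': 0.09399370454186048} 0.0188
```

View pics/top0.png

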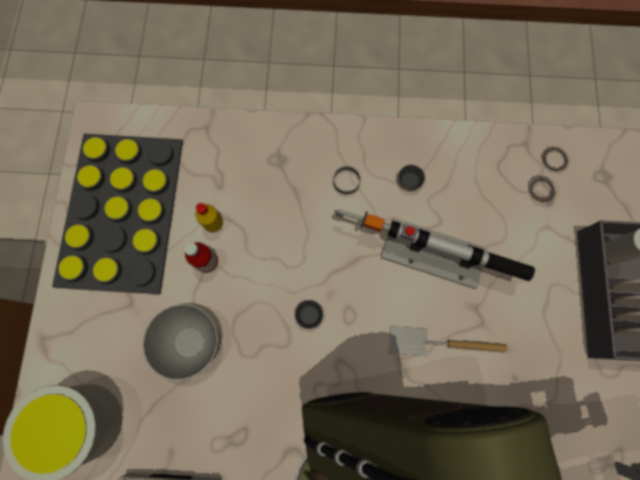

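View pics/side0.png

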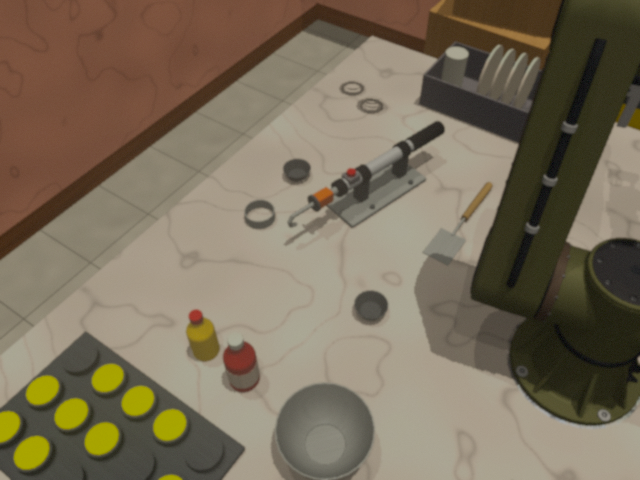

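The top view shows the orange grip near (373,222), the red button near (410,231) and the rubber handle's end near (530,271). In the side view the button is near (351,172) and the grip near (322,197). Next I measure them.

```bash
cat > h.py <<'E'
import cv2,numpy as np
from station import ctrl
def ray(n,uv):
    m=ctrl.camera_model(n);E=m["extrinsics"]
    r=np.linalg.inv(m["K"])@[uv[0],uv[1],1]; return E[:3,3],E[:3,:3]@r
def plane(n,uv,z):
    o,r=ray(n,uv); return o+r*(z-o[2])/r[2]
def tri(a,b):
    (o1,r1),(o2,r2)=ray("top",a),ray("side",b)
    s=np.linalg.lstsq(np.c_[r1,-r2],o2-o1,rcond=None)[0]
    A,B=o1+s[0]*r1,o2+s[1]*r2
    return (A+B)/2,np.linalg.norm(A-B)
def blob(p,h,box,smin=150,vmin=70):
    hsv=cv2.cvtColor(p,cv2.COLOR_RGB2HSV); m=np.zeros(p.shape[:2],np.uint8)
    for lo,hi in h: m|=cv2.inRange(hsv,(lo,smin,vmin),(hi,255,255))
    k=np.zeros_like(m);x0,y0,x1,y1=box;k[y0:y1,x0:x1]=255;m&=k
    n,l,st,c=cv2.connectedComponentsWithStats(m); i=1+np.argmax(st[1:,4]); return c[i],st[i],l==i
E
python3 - <<'E'
from h import *
T=np.load("top0.npz");S=np.load("side0.npz")
R=[(0,4),(172,180)];O=[(7,20)]
tb=blob(T["p"],R,(390,215,430,250));sb=blob(S["p"],R,(335,155,370,190))
tg=blob(T["p"],O,(350,200,400,245));sg=blob(S["p"],O,(300,175,345,215))
for a in(tb,sb,tg,sg):print(a[0],a[1])
print("btn",tri(tb[0],sb[0]),plane("top",tb[0],.12),plane("side",sb[0],.118))
print("grip",tri(tg[0],sg[0]),plane("top",tg[0],.098),plane("side",sg[0],.095))
# depth
for n,D,b in(("top",T,tb),("side",S,sb),("top",T,tg),("side",S,sg)):
    ys,xs=np.nonzero(b[2]);d=D["d"][ys,xs];P=np.array([ray(n,(x,y))[0]+ray(n,(x,y))[1]*z for x,y,z in zip(xs,ys,d) if z>0])
    print(n,P.mean(0),P.min(0),P.max(0))
# rubber handle end & tube: dark/handle axis
hsv=cv2.cvtColor(T["p"],cv2.COLOR_RGB2HSV)
big=cv2.resize(T["p"][180:300,320:550],None,fx=3.4,fy=3.4,interpolation=cv2.INTER_CUBIC)
cv2.imwrite("pics/tz.png",big[:,:,::-1])
big=cv2.resize(S["p"][110:250,270:460],None,fx=4,fy=4,interpolation=cv2.INTER_CUBIC)
cv2.imwrite("pics/sz.png",big[:,:,::-1])
E
```

```text
[409.81355932 230.44067797] [406 227   9   8  59]
[350.76923077 171.79487179] [347 169   8   7  39]
[373.44978166 222.22270742] [364 215  20  16 229]
[323.70769231 195.81538462] [314 188  19  18 195]
btn (array([ 0.58899424, -0.10845507,  0.11750082]), np.float64(0.0014570702837484611)) [ 0.58757319 -0.10819156  0.12      ] [ 0.58946936 -0.10788395  0.118     ]
grip (array([ 0.60859033, -0.0264023 ,  0.09876709]), np.float64(0.0007758516796779551)) [ 0.6092006  -0.02636486  0.098     ] [ 0.61028355 -0.02948783  0.095     ]
top [ 0.58771865 -0.10828479  0.11950746] [ 0.57844818 -0.11783223  0.11618561] [ 0.59693372 -0.09931869  0.12512005]
side [ 0.58741311 -0.10446692  0.12176146] [ 0.57993411 -0.11371371  0.11664415] [ 0.59629226 -0.09546894  0.12591232]
top [ 0.60830482 -0.02614258  0.10088017] [ 0.59250817 -0.04840326  0.07983803] [ 0.62562707 -0.00274311  0.11186041]
side [ 0.60665206 -0.02422288  0.10164351] [ 0.59489736 -0.04475671  0.08182223] [ 0.62543755 -0.00219109  0.10975361]
```

View pics/tz.png

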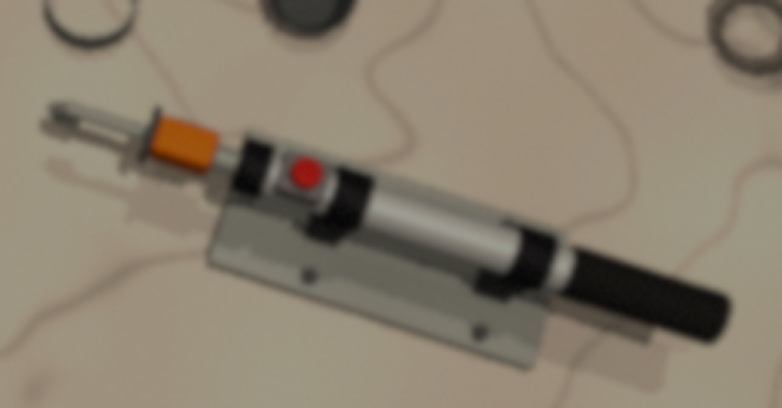

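View pics/sz.png

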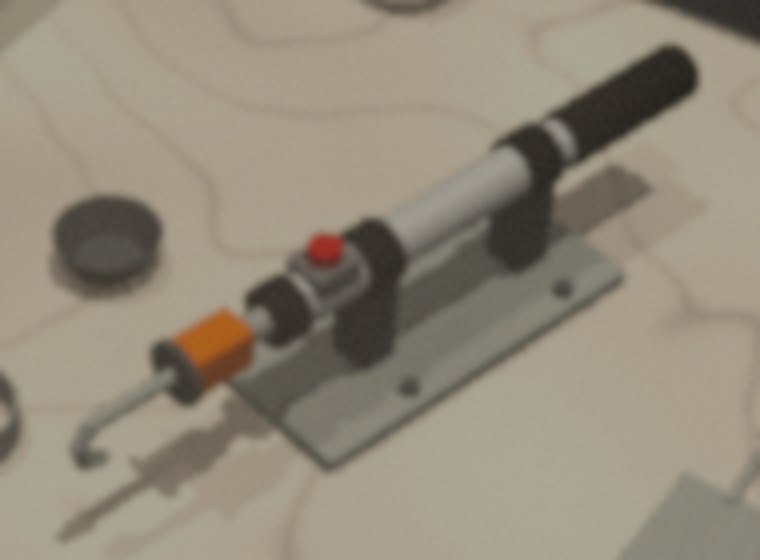

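Run:
```python
from h import *
b=np.array([.588,-.107]);
d0=np.array([.608,-.0255])-b;print(np.linalg.norm(d0),np.degrees(np.arctan2(d0[1],d0[0])))
for n in("top","side"):
    D=np.load(n+"0.npz");d=D["d"];m=ctrl.camera_model(n);E=m["extrinsics"]
    v,u=np.mgrid[:480,:640];P=np.stack([u,v,np.ones_like(u)],-1)@np.linalg.inv(m["K"]).T*d[...,None]@E[:3,:3].T+E[:3,3]
    P=P[(d>0)];
    a=d0/np.linalg.norm(d0)
    for it in range(4):
        r=P[:,:2]-b; s=r@a; t=r@np.array([-a[1],a[0]])
        k=(s>-.30)&(s<.10)&(abs(t)<.03)&(P[:,2]>.075)&(P[:,2]<.135)
        # ridge per bin: midpoint of lateral extremes at the top
        ss,tt=[],[]
        for s0 in np.arange(-.29,.10,.01):
            q=k&(s>=s0)&(s<s0+.01)
            if q.sum()<8: continue
            Z=P[q,2];top=Z>np.percentile(Z,60); ss.append(s0+.005);tt.append(np.median(t[q][top]))
        f=np.polyfit(ss,tt,1); res=np.array(tt)-np.polyval(f,ss); print(n,len(ss),"slope",f,res.std())
        a=a+f[0]*np.array([-a[1],a[0]]);a/=np.linalg.norm(a)
    print("yaw",np.degrees(np.arctan2(a[1],a[0])),"handle end s",s[k].min())
    # heights on the boss top / tabletop
# base-plate corners / neighbours by plane rays
for nm,uv,z in(("ring",(347,180),.014),("tin_a",(410,178),.013),("tin_b",(309,314),.013),("soapY",(208,217),.06),("handle_end",(533,271),.09)):
    print(nm,plane("top",uv,z).round(3))
```

```text
0.08391811485013234 76.21214708367322
top 39 slope [-0.03564595 -0.00023196] 0.0009805318766382672
top 39 slope [-1.66441841e-05 -2.13484102e-04] 0.0009015068092510905
top 39 slope [-4.04115325e-08 -2.13496059e-04] 0.0009015261471233245
top 39 slope [-9.81178708e-11 -2.13496088e-04] 0.0009015261940764698
yaw 74.16969289586376 handle end s -0.29962322710480765
side 39 slope [-0.03672485  0.0002707 ] 0.0017317787352400848
side 39 slope [0.0003752  0.00014632] 0.0016920848315730434
side 39 slope [-0.00031205  0.0001388 ] 0.0017011525643777282
side 39 slope [0.0003121  0.00014635] 0.0016920593718257669
yaw 74.13041334012033 handle end s -0.29870546812308457
ring [0.746 0.037 0.014]
tin_a [ 0.761 -0.128  0.013]
tin_b [0.393 0.115 0.013]
soapY [0.611 0.376 0.06 ]
handle_end [ 0.514 -0.401  0.09 ]
```

```bash
cat > st.py <<'E'
from h import *
from scipy.spatial.transform import Rotation as Ro
def st():
    o=ctrl.get_obs();R=Ro.from_euler("xyz",o["eef_rot"]).as_matrix()
    print(round(o["time_s"],2),"pos",o["ee_pos"].round(4),"x",R[:,0].round(3),"y",R[:,1].round(3),"yawy",np.degrees(np.arctan2(R[1,1],R[0,1])).round(2),"q",o["qpos"].round(2),"F",o["force"].round(1),"w",o["grip_width"].round(4)); return o,R
E
python3 - <<'E'
from st import *
o,R=st()
Y=np.radians(74.15);a=np.array([np.cos(Y),np.sin(Y),0])
for s in(1,-1):
    y=s*np.array([-a[1],a[0],0]);x=np.array([0,0,-1.]);G=np.c_[x,y,np.cross(x,y)]
    print(s,np.degrees(Ro.from_matrix(G@R.T).as_rotvec()))
print(np.array([.588,-.107])-o["ee_pos"][:2])
E
```

```text
Traceback (most recent call last):
  File "st.py", line 5, in st
    print(round(o["time_s"],2),"pos",o["ee_pos"].round(4),"x",R[:,0].round(3),"y",R[:,1].round(3),"yawy",np.degrees(np.arctan2(R[1,1],R[0,1])).round(2),"q",o["qpos"].round(2),"F",o["force"].round(1),"w",o["grip_width"].round(4)); return o,R
                                                                                                                                                                                                           ^^^^^^^^^^^^^^^^^^^^^
AttributeError: 'float' object has no attribute 'round'
```

```bash
sed -i 's/o\["grip_width"\].round(4)/round(o["grip_width"],4)/' st.py
python3 - <<'E'
from st import *
o,R=st()
Y=np.radians(74.15);a=np.array([np.cos(Y),np.sin(Y),0])
for s in(1,-1):
    y=s*np.array([-a[1],a[0],0]);x=np.array([0,0,-1.]);G=np.c_[x,y,np.cross(x,y)]
    print(s,np.degrees(Ro.from_matrix(G@R.T).as_rotvec()))
print(np.array([.588,-.107])-o["ee_pos"][:2])
E
```

```text
0.1 pos [ 0.1412 -0.5313  0.2049] x [-0.     0.001 -1.   ] y [ 0.257 -0.966 -0.001] yawy -75.12 q [-1.38  0.3   1.52 -0.    1.32 -0.07] F [-0.5  0.7  0.2] w 0.094
1 [-4.44185938e-02  5.16031990e-02 -1.20733576e+02]
-1 [-4.45310080e-02 -3.83310491e-02  5.92664074e+01]
[0.44676554 0.42433264]
```

>>> jog_arm(
  rows=[0.028,0.0265,-0.002,0,0,3.7,1,0.028,0.0265,-0.002,0,0,3.7,1,0.028,0.0265,-0.002,0,0,3.7,1,0.028,0.0265,-0.002,0,0,3.7,1,0.028,0.0265,-0.002,0,0,3.7,1,0.028,0.0265,-0.002,0,0,3.7,1,0.028,0.0265,-0.002,0,0,3.7,1,0.028,0.0265,-0.002,0,0,3.7,1],
  squeeze=25,
)

```text
time_s: 0.77
ee_pos: [0.3663, -0.3179, 0.1893]
eef_rot: [-1.625, 1.571, 2.296]
force: [1.1, -1.5, 0.8]
grip_width: 0.0443
```

>>> jog_arm(
  rows=[0.028,0.0265,-0.002,0,0,3.7,1,0.028,0.0265,-0.002,0,0,3.7,1,0.028,0.0265,-0.002,0,0,3.7,1,0.028,0.0265,-0.002,0,0,3.7,1,0.028,0.0265,-0.002,0,0,3.7,1,0.028,0.0265,-0.002,0,0,3.7,1,0.028,0.0265,-0.002,0,0,3.7,1,0.028,0.0265,-0.002,0,0,3.7,1],
)

```text
time_s: 1.43
ee_pos: [0.5903, -0.1058, 0.173]
eef_rot: [-1.442, 1.57, 2.996]
force: [-0.7, -0.3, 0.1]
grip_width: 0.0006
```

>>> jog_arm(
  rows=[0,0,0,0,0,0,1,0,0,0,0,0,0,1],
)

```text
time_s: 1.6
ee_pos: [0.5897, -0.1061, 0.1724]
eef_rot: [-1.485, 1.569, 2.952]
force: [-0.0, -0.7, -0.6]
grip_width: 0.0002
```

Run:
```python
from st import *
st()
p,d=ctrl.camera("side");cv2.imwrite("pics/s1.png",cv2.resize(p[60:260,230:470],None,fx=3,fy=3)[:,:,::-1])
```

```text
1.6 pos [ 0.5897 -0.1061  0.1724] x [-0.002  0.    -1.   ] y [ 0.962 -0.272 -0.002] yawy -15.77 q [-0.24  0.44  1.41 -0.    1.29  0.04] F [-0.  -0.7 -0.6] w 0.0002
```

View pics/s1.png

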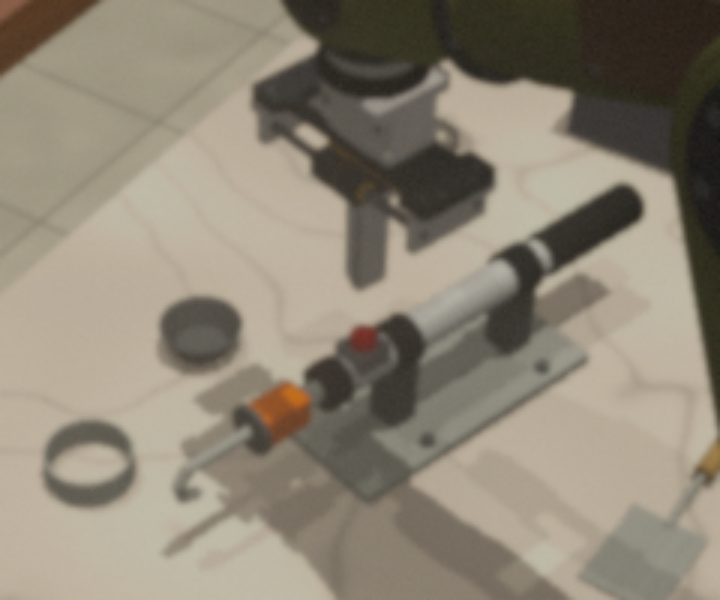

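The shut fingertips at (367,285) stand directly above the red button at (364,340). I'll descend to just above it, then press in small steps.

>>> jog_arm(
  rows=[-0.0015,-0.001,-0.02,0,0,0,1,0,0,-0.015,0,0,0,1,0,0,-0.01,0,0,0,1,0,0,-0.003,0,0,0,1,0,0,-0.002,0,0,0,1,0,0,-0.001,0,0,0,1],
)

```text
time_s: 2.15
ee_pos: [0.5879, -0.109, 0.123]
eef_rot: [1.556, 1.57, -0.294]
force: [-0.2, -1.0, -0.4]
grip_width: 0.0003
```

>>> jog_arm(
  rows=[0,0,-0.001,0,0,0,1,0,0,-0.001,0,0,0,1,0,0,-0.001,0,0,0,1,0,0,-0.001,0,0,0,1],
)

```text
time_s: 2.48
ee_pos: [0.5881, -0.1088, 0.1191]
eef_rot: [1.352, 1.57, -0.496]
force: [-0.4, -2.1, 2.8]
grip_width: 0.0009
```

>>> jog_arm(
  rows=[0,0,-0.001,0,0,0,1,0,0,-0.001,0,0,0,1,0,0,-0.001,0,0,0,1],
)

```text
time_s: 2.73
ee_pos: [0.588, -0.1087, 0.1156]
eef_rot: [1.439, 1.57, -0.41]
force: [0.6, -2.6, 3.8]
grip_width: 0.0002
```

>>> jog_arm(
  rows=[0,0,-0.001,0,0,0,1,0,0,-0.0005,0,0,0,1],
)

```text
time_s: 2.9
ee_pos: [0.588, -0.1086, 0.1142]
eef_rot: [1.584, 1.57, -0.265]
force: [-1.6, -2.3, 10.0]
grip_width: 0.0008
```

Force is rising (10 N), so the button is near its end. One more small step to confirm.

>>> jog_arm(
  rows=[0,0,-0.0005,0,0,0,1,0,0,0,0,0,0,1],
)

```text
time_s: 3.07
ee_pos: [0.588, -0.1086, 0.1142]
eef_rot: [1.521, 1.57, -0.327]
force: [-1.8, -2.5, 10.2]
grip_width: 0.0004
```

>>> jog_arm(
  rows=[0,0,-0.0005,0,0,0,1,0,0,0,0,0,0,1],
)

```text
time_s: 3.23
ee_pos: [0.588, -0.1086, 0.1141]
eef_rot: [1.535, 1.57, -0.314]
force: [-4.1, -0.9, 13.8]
grip_width: 0.0003
```

The button is at its hard stop: z held at 0.114 while force rose to 14 N. Now I lift, open and move over the grip.

>>> jog_arm(
  rows=[0,0,0.015,0,0,0,1,0,0,0.025,0,0,0,0.5,0.003,0.012,0.01,0,0,0,0,0.006,0.02,0,0,0,0,0.007,0.026,0,0,0,0,0.005,0.018,0,0,0,0,0.002,0.006,0,0,0,0,0,0,0,0,0,0,0],
)

```text
validation failed for argument at $.ro...
```

Run:
```python
from st import *
o,R=st()
S,_=ctrl.camera("side");T,_=ctrl.camera("top")
try:
  sb=blob(S,[(0,4),(172,180)],(335,155,370,190),150,40);sg=blob(S,[(7,20)],(300,175,345,215))
  print(sb[0],sb[1],sg[0],sg[1])
except Exception as e: print(e)
cv2.imwrite("pics/s2.png",cv2.resize(S[60:260,230:470],None,fx=3,fy=3)[:,:,::-1])
```

```text
3.23 pos [ 0.588  -0.1086  0.1141] x [ 0.001 -0.    -1.   ] y [ 0.962 -0.274  0.001] yawy -15.91 q [-0.24  0.49  1.48 -0.    1.17  0.03] F [-4.1 -0.9 13.8] w 0.0003
attempt to get argmax of an empty sequence
```

View pics/s2.png

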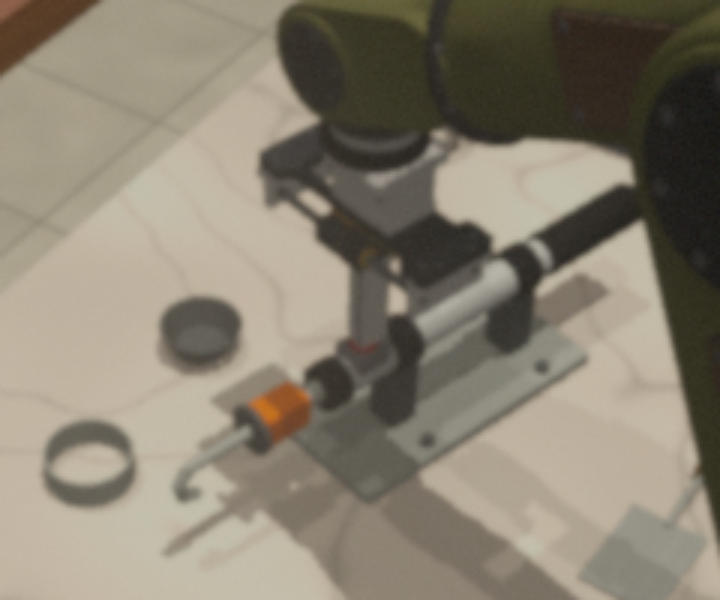

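The image shows the fingertips on the button, pressed nearly flush with the boss (about (365,345)). The move call was refused because I miscounted the numbers in a row, so I'm resending it.

>>> jog_arm(
  rows=[0,0,0.015,0,0,0,1,0,0,0.025,0,0,0,0.5,0.003,0.012,0.01,0,0,0,0,0.006,0.02,0,0,0,0,0,0.007,0.026,0,0,0,0,0,0.005,0.018,0,0,0,0,0,0.002,0.006,0,0,0,0,0],
)

```text
time_s: 3.92
ee_pos: [0.611, -0.0232, 0.1622]
eef_rot: [-2.104, 1.57, 2.333]
force: [-0.1, 0.8, 1.2]
grip_width: 0.0372
```

>>> jog_arm(
  rows=[0,0,0,0,0,0,0,0,0,0,0,0,0,0],
)

```text
time_s: 4.08
ee_pos: [0.6106, -0.0265, 0.1625]
eef_rot: [-1.353, 1.57, 3.083]
force: [-0.4, 0.7, -0.1]
grip_width: 0.0499
```

Run:
```python
from st import *
o,R=st()
S,_=ctrl.camera("side");T,_=ctrl.camera("top")
try:
  sb=blob(S,[(0,4),(172,180)],(335,155,370,190),130,40);print(sb[0],sb[1])
  sg=blob(S,[(7,20)],(300,175,345,215));print(sg[0],sg[1])
except Exception as e: print(e)
cv2.imwrite("pics/s3.png",cv2.resize(S[60:260,230:470],None,fx=3,fy=3)[:,:,::-1])
cv2.imwrite("pics/t3.png",cv2.resize(T[150:320,300:550],None,fx=3,fy=3)[:,:,::-1])
```

```text
4.08 pos [ 0.6106 -0.0265  0.1625] x [-0.001  0.    -1.   ] y [ 0.962 -0.274 -0.001] yawy -15.88 q [-0.1   0.47  1.39 -0.    1.28  0.17] F [-0.4  0.7 -0.1] w 0.0499
[350.65 173.6 ] [347 171   8   6  40]
[324.03977273 196.35795455] [315 189  17  17 176]
```

View pics/s3.png

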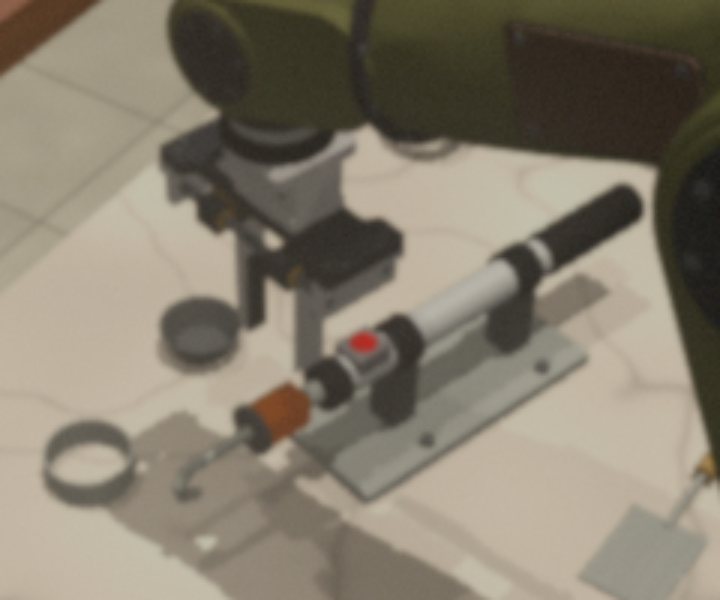

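The button now sits flush at (364,343), and the fingers are opening either side of the grip at (280,410). Next I descend while they finish opening.

>>> jog_arm(
  rows=[0,0,-0.005,0,0,0,0,0,0,-0.01,0,0,0,0,0,0,-0.012,0,0,0,0,0,0,-0.015,0,0,0,0,0,0,-0.02,0,0,0,0,0,0,-0.02,0,0,0,0,0,0,-0.0095,0,0,0,0,0,0,0,0,0,0,0],
)

```text
time_s: 4.85
ee_pos: [0.6093, -0.0266, 0.0683]
eef_rot: [-1.397, 1.566, 3.037]
force: [-0.1, 0.7, -0.7]
grip_width: 0.0939
```

Run:
```python
from st import *
o,R=st()
S,_=ctrl.camera("side")
cv2.imwrite("pics/s4.png",cv2.resize(S[90:250,250:430],None,fx=4,fy=3.7)[:,:,::-1])
```

```text
4.85 pos [ 0.6093 -0.0266  0.0683] x [-0.005  0.    -1.   ] y [ 0.962 -0.275 -0.005] yawy -15.93 q [-0.1   0.57  1.47  0.    1.11  0.17] F [-0.1  0.7 -0.7] w 0.0939
```

View pics/s4.png

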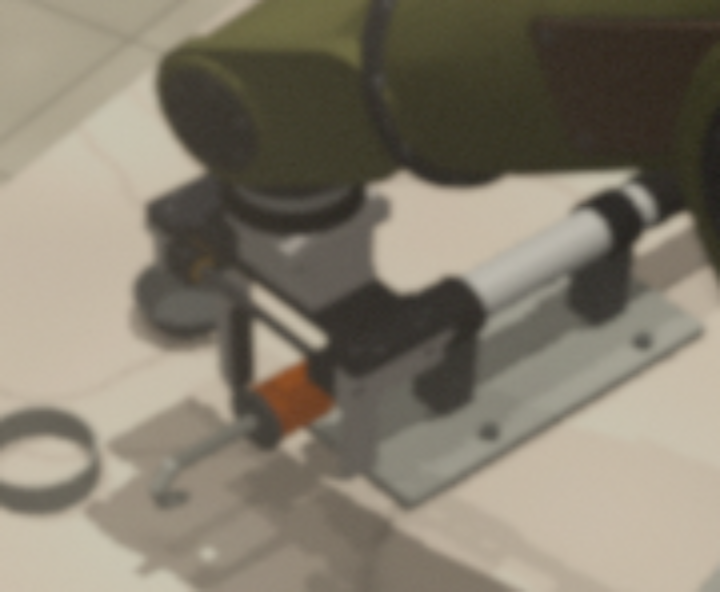

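The fingers straddle the grip near (300,395) with no contact. I close them lightly.

>>> jog_arm(
  rows=[0,0,0.001,0,0,0,1,0,0,0,0,0,0,1,0,0,0,0,0,0,1,0,0,0,0,0,0,1,0,0,0,0,0,0,1,0,0,0,0,0,0,1,0,0,0,0,0,0,1,0,0,0,0,0,0,1],
  squeeze=28,
)

```text
time_s: 5.57
ee_pos: [0.6108, -0.0265, 0.0725]
eef_rot: [1.862, 1.571, 0.014]
force: [-0.6, 0.6, 0.6]
grip_width: 0.044
```

>>> jog_arm(
  rows=[0,0,0,0,0,0,1,0,0,0,0,0,0,1,0,0,0,0,0,0,1,0,0,0,0,0,0,1],
)

```text
time_s: 5.9
ee_pos: [0.6136, -0.0274, 0.0725]
eef_rot: [1.68, 1.563, -0.169]
force: [27.3, -4.9, -15.0]
grip_width: 0.0281
```

Run:
```python
from st import *
st()
```

```text
5.9 pos [ 0.6136 -0.0274  0.0725] x [ 0.007 -0.001 -1.   ] y [ 0.962 -0.275  0.007] yawy -15.93 q [-0.1   0.57  1.46 -0.    1.1   0.17] F [ 27.3  -4.9 -15. ] w 0.0281
```

Gripped (28.1 mm), but the grip sits about 3 mm to the side of my estimate. I shift the command to relieve the side load.

>>> jog_arm(
  rows=[0.0015,-0.0005,0,0,0,0,1,0.0015,-0.0005,0,0,0,0,1,0,0,-0.0005,0,0,0,1],
)

```text
time_s: 6.15
ee_pos: [0.6137, -0.0274, 0.0723]
eef_rot: [-1.605, 1.57, 2.83]
force: [-5.8, 2.4, 9.9]
grip_width: 0.0279
```

>>> jog_arm(
  rows=[0.00075,0.00265,0.0003,0,0,0,1,0.00075,0.00265,0,0,0,0,1,0.0015,0.0053,0,0,0,0,1,0.0015,0.0053,0,0,0,0,1,0,0,0,0,0,0,1],
)

```text
time_s: 6.57
ee_pos: [0.6183, -0.0109, 0.0723]
eef_rot: [-1.26, 1.571, -3.108]
force: [-3.5, -0.9, 3.6]
grip_width: 0.0276
```

>>> jog_arm(
  rows=[0.0015,0.0053,0,0,0,0,1,0.0015,0.0053,0,0,0,0,1,0.0015,0.0053,0,0,0,0,1,0.0015,0.0053,0,0,0,0,1,0.0015,0.0053,0,0,0,0,1,0.0015,0.0053,0,0,0,0,1,0.0015,0.0053,0,0,0,0,1,0,0,0,0,0,0,1],
)

```text
time_s: 7.23
ee_pos: [0.6287, 0.026, 0.0723]
eef_rot: [-1.109, 1.57, -2.957]
force: [-4.6, -0.9, 3.8]
grip_width: 0.0279
```

Run:
```python
from st import *
o,R=st()
S,_=ctrl.camera("side")
cv2.imwrite("pics/s5.png",cv2.resize(S[90:280,220:430],None,fx=3.5,fy=3)[:,:,::-1])
```

```text
7.23 pos [0.6287 0.026  0.0723] x [-0. -0. -1.] y [ 0.962 -0.274 -0.   ] yawy -15.88 q [-0.02  0.6   1.41 -0.    1.13  0.26] F [-4.6 -0.9  3.8] w 0.0279
```

View pics/s5.png

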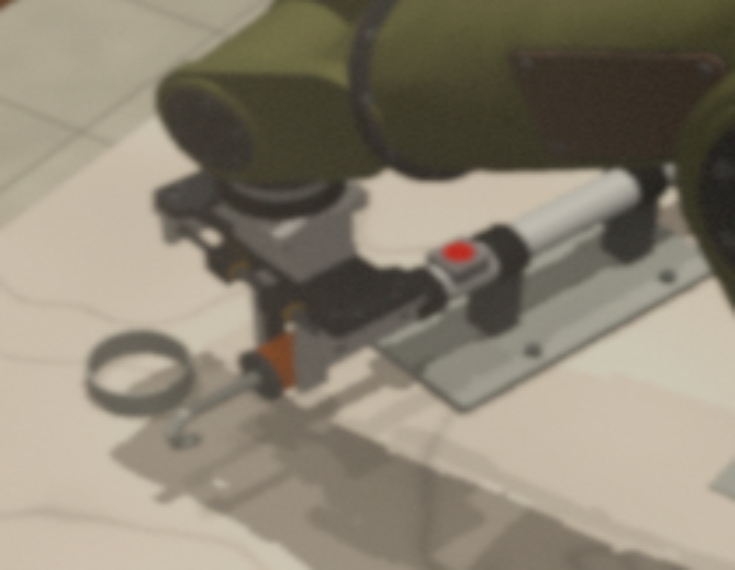

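The hook is moving with the gripper: the flange is at (262,375), the button stays in at (458,252), and the ring cutter is untouched. I continue through the first stop.

>>> jog_arm(
  rows=[0.0015,0.0053,0,0,0,0,1,0.0015,0.0053,0,0,0,0,1,0.0015,0.0053,0,0,0,0,1,0.0015,0.0053,0,0,0,0,1,0.0015,0.0053,0,0,0,0,1,0.0015,0.0053,0,0,0,0,1,0.0015,0.0053,0,0,0,0,1,0,0,0,0,0,0,1],
)

```text
time_s: 7.95
ee_pos: [0.6391, 0.0629, 0.0723]
eef_rot: [-1.107, 1.57, -2.955]
force: [-5.3, -1.8, 4.2]
grip_width: 0.0278
```

>>> jog_arm(
  rows=[0.0015,0.0053,0,0,0,0,1,0.0015,0.0053,0,0,0,0,1,0.0015,0.0053,0,0,0,0,1,0.0015,0.0053,0,0,0,0,1,0.0015,0.0053,0,0,0,0,1,0.0015,0.0053,0,0,0,0,1,0.0015,0.0053,0,0,0,0,1,0,0,0,0,0,0,1],
)

```text
time_s: 8.62
ee_pos: [0.6495, 0.1, 0.0723]
eef_rot: [-1.059, 1.57, -2.907]
force: [-7.1, -3.4, 5.9]
grip_width: 0.028
```

Run:
```python
from st import *
o,R=st()
F=o["force"];print("along",F@[.273,.962,0],"lat",F@[.962,-.273,0],"travel",(o["ee_pos"]-[.6137,-.0274,.0723])@[.273,.962,0])
S,_=ctrl.camera("side")
cv2.imwrite("pics/s6.png",cv2.resize(S[90:290,200:410],None,fx=3.5,fy=3)[:,:,::-1])
```

```text
8.62 pos [0.6495 0.1    0.0723] x [-0.001 -0.    -1.   ] y [ 0.962 -0.274 -0.001] yawy -15.89 q [ 0.1   0.66  1.31 -0.    1.17  0.37] F [-7.1 -3.4  5.9] w 0.028
along -5.173062321589908 lat -5.919241338989755 travel 0.13227982338454422
```

View pics/s6.png

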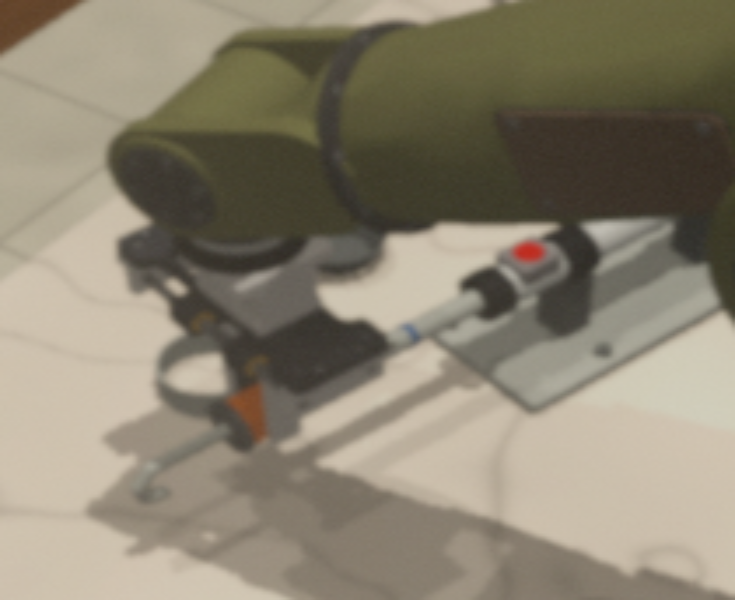

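The blue ring at (408,332) has come well out of the collar, and travel is 132 mm. I go on gently to the hard stop.

>>> jog_arm(
  rows=[0.0013,0.0046,0,0,0,0,1,0.001,0.0035,0,0,0,0,1,0.0008,0.0028,0,0,0,0,1,0.0006,0.0021,0,0,0,0,1,0,0,0,0,0,0,1],
)

```text
time_s: 9.08
ee_pos: [0.653, 0.1125, 0.0723]
eef_rot: [-1.075, 1.569, -2.924]
force: [-7.4, -2.0, 5.2]
grip_width: 0.0278
```

>>> jog_arm(
  rows=[0.0003,0.00105,0,0,0,0,1,0.0003,0.00105,0,0,0,0,1,0,0,0,0,0,0,1],
)

```text
time_s: 9.33
ee_pos: [0.6535, 0.1144, 0.0723]
eef_rot: [-1.024, 1.569, -2.873]
force: [-8.4, -2.5, 6.3]
grip_width: 0.028
```

>>> jog_arm(
  rows=[0.0003,0.00105,0,0,0,0,1,0,0,0,0,0,0,1],
)

```text
time_s: 9.5
ee_pos: [0.6538, 0.1154, 0.0723]
eef_rot: [-0.995, 1.569, -2.844]
force: [-8.2, -3.2, 5.6]
grip_width: 0.028
```

>>> jog_arm(
  rows=[0,0.001,0,0,0,0,1,0,0.001,0,0,0,0,1,0,0,0,0,0,0,1],
)

```text
time_s: 9.75
ee_pos: [0.6543, 0.1171, 0.0723]
eef_rot: [-0.257, 1.57, -2.106]
force: [-3.3, -5.3, 3.4]
grip_width: 0.028
```

>>> jog_arm(
  rows=[0.0002,0.0008,0,0,0,0,1,0,0,0,0,0,0,1],
)

```text
time_s: 9.92
ee_pos: [0.6543, 0.1172, 0.0723]
eef_rot: [-0.329, 1.569, -2.178]
force: [-6.6, -8.9, 4.8]
grip_width: 0.0274
```

>>> jog_arm(
  rows=[0.0001,0.0006,0,0,0,0,1,0,0,0,0,0,0,1,0,0,0,0,0,0,1],
)

```text
time_s: 10.17
ee_pos: [0.6543, 0.1173, 0.0723]
eef_rot: [-0.295, 1.568, -2.144]
force: [-7.3, -11.8, 5.5]
grip_width: 0.0279
```

Run:
```python
from st import *
S,_=ctrl.camera("side")
T,_=ctrl.camera("top")
o,R=st()
F=o["force"];print("along",F@[.273,.962,0],"lat",F@[.962,-.273,0],"travel",(o["ee_pos"]-[.6137,-.0274,.0723])@[.273,.962,0])
cv2.imwrite("pics/s7.png",cv2.resize(S[90:290,200:410],None,fx=3.5,fy=3)[:,:,::-1])
cv2.imwrite("pics/t7.png",T[:,:,::-1])
```

```text
10.27 pos [0.6543 0.1173 0.0723] x [-0.001 -0.002 -1.   ] y [ 0.961 -0.275 -0.001] yawy -15.96 q [ 0.12  0.68  1.28 -0.    1.18  0.4 ] F [ -7.4 -11.8   5.9] w 0.0278
along -13.418869883093397 lat -3.8841348795545207 travel 0.15027749223026696
```

View pics/s7.png

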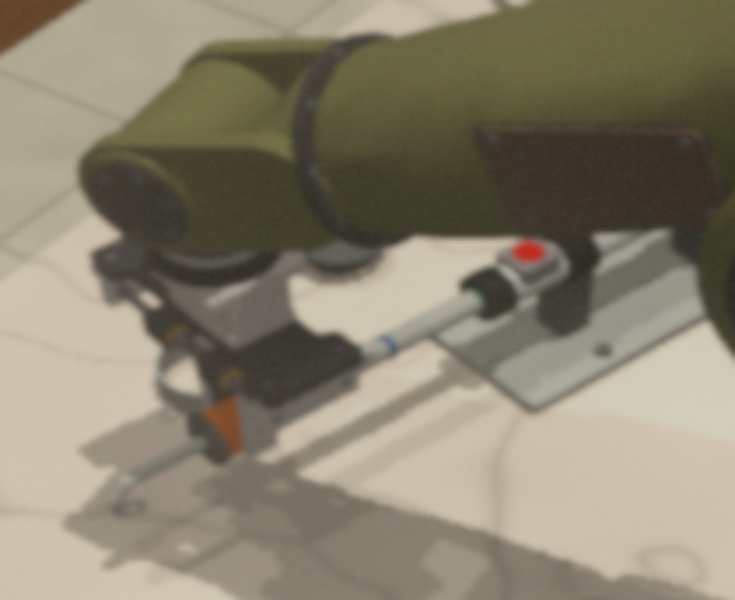

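View pics/t7.png

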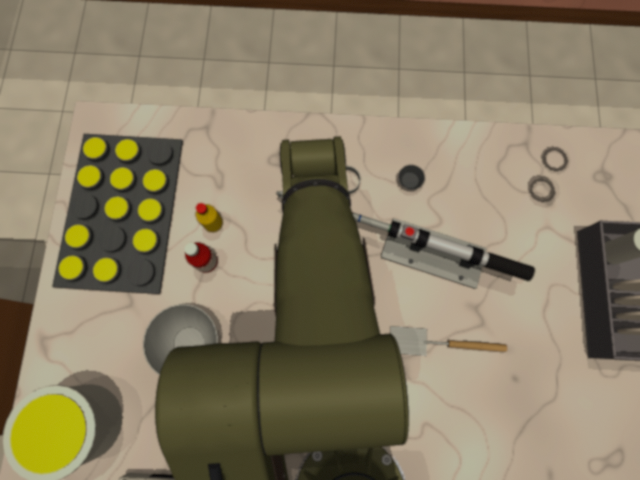

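The green ring shows at the collar's mouth at (480,297), with the blue ring at (385,345). Travel is 150.3 mm, held firm with about 13 N along the pull. In the top view the tins, bottles, bowl, spatula and visible edge of the cutter are where they were. I'm handing it in.

```bash
python3 -c "
from station import ctrl
print(ctrl.hand_in())"
```

```text
the job is handed in; nothing more can be done
None
```

The hook is fully extended to its second stop, and the job was handed in with the gripper still holding the orange grip there. It took about 10.3 s.

- **Button:** I pressed it until it stopped moving, with about 14 N at most showing in the readings. The camera showed it flush afterwards.
- **Grip:** I set the squeeze to 28 N, and the opening held at 28 mm, which is the grip's own width. The grip sat about 3 mm to one side of where I had measured it. Closing on it briefly put about 27 N of side load on the arm, so I shifted the arm and that fell to about 6 N.
- **Pull:** It passed the first stop and reached 150.3 mm. At the end the arm moved no farther while the force along the pull rose to about 13 N, and the green ring showed at the collar's mouth.
- **Surroundings:** The last pictures showed the tins, bottles, bowl and spatula where they were at the start. The ring cutter was partly hidden by the arm, but its visible edge had not moved.
- **Refused move:** One move call was refused because I miscounted its numbers; the arm did not move, and I resent it.

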